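Set the spring ruler from the drainer rim to the tape mark and lock it

ROBOT

A 7-joint arm with a two-finger parallel gripper is mounted at the origin on the work surface. World frame = base frame: x ahead of the robot, y to its left, z up, the work surface at z = 0. Lengths are in m, angles in rad, forces in N, time in s.
With the tool pointing down it reaches from about 0.425 to 0.925 m from the base axis. Payload 6.8 kg.
Tool frame: the origin (TCP) lies midway between the tips of the shut fingers; the grasp point (between the pads) lies 19 mm behind it; z points along the fingers, y is the line along which they close (so a half turn about z gives the same grasp; the last joint's range is limited). The gripper opens to 85 mm and grips with 20 to 120 N. Pads are 22 mm wide; open, the fingers measure 114 mm over their backs; the gripper's body (76 mm by 85 mm) begins 54 mm behind the grasp point. The pads swing forward as they close: fully open they stand 13 mm farther back than shut.
Start: joints at [1.176, 0.477, 0.022, 1.555, -0.011, 1.109, -0.083], TCP at [0.191, -0.647, 0.231] pointing down, gripper open.
Joint ranges: [-2.96, 2.96], [-0.34, 2.1], [-1.41, 1.46], [0.24, 2.44], [-1.37, 4.51], [0.17, 1.92], [-2.96, 2.96]. Speed limits (rad/s): [2.39, 2.39, 3.14, 3.14, 3.14, 3.14, 3.14].

INTERFACE

Orientations are given as a unit quaternion [w, x, y, z].
In Python, from station import * gives the robot as it stands. The module is installed in compiled form; this text tells all that it offers.
- The arm moves only by the shell command python3 -m jog 'ROWS' [OPENING] [FORCE]. ROWS is JSON, a list of rows, each an object of numbers: "x", "y", "z": the shift along the tool's x, y, z in m; "ax", "ay", "az": the turn, a rotation vector about the tool's x, y, z in rad. In form: [{"x": .., "y": .., "z": .., "ax": .., "ay": .., "az": ..}, ...]. A call has 1 to 12 rows; each row is the pose to reach, as a shift and turn from the pose commanded when the call began, along the tool's axes at that moment; what a row does not reach only later rows make up. A row lasts 1/10 s, in which the tool goes at most 50 mm and 8.59 degrees, less where a joint would pass 70% of its speed; a pose out of reach is approached as far as the arm can. A call with a gripper value outside its range is refused whole. OPENING is the opening, from 0 (shut) to 1 (fully open), set as the call begins (- or left out, the last holds). The fingers move at their own pace and stop on an object; FORCE is the grip in N (left out, the last holds). Time passes only in rows, so rows that repeat a pose let the fingers close. It gives the time, the measured TCP pose, the force, the opening and the grip force at its end, in the units of the state.
- get_obs(): the state, without advancing time (a new reading comes with each control period).
- read_camera(name): name is "scene" or "side" or "wrist"; returns the picture (480x640x3 uint8, red, green, blue); there is no depth.
- camera_params(name): a dict with "K" (3x3 intrinsics, pixels), "origin" and "attitude" of the camera in the world. Camera axes: x right, y up, looking along -z (the intrinsics and any distortion apply to the point x, -y, -z); pixel columns grow to the right and rows downward; lengths in m; the calibration is good to about 2 mm. A picture is of the moment at which its call begins: read the wrist's pose just before it. camera_params takes no time and is no camera call; for the wrist camera it gives the pose at the moment of the call.
- hand_in(): hands the job in; it is judged then, once.
The state is a dict: "t": time; "q": joint angles; "joint_vel": joint speeds; "joint_torque": joint torques, N m; "eef_pos": TCP position; "tool_rot": TCP orientation; "contact_force": force on the tool from outside, world axes, zero at the start; "torque": the same for the moment, N m; "gripper_width": opening from 0.0 (shut) to 1.0 (fully open); "grasp_force": force on a finger pad.
Only numpy, scipy, OpenCV 4.12 (cv2) and the standard library are available. Lean on these libraries where they do the work, as an engineer would, in place of code of your own. Each camera call takes 0.05 s, during which the arm holds its last target. There are 200 camera calls.

TASK

Measure off the gap beside the drainer: with the yellow spring ruler lying square to the drainer's rim, hook its end over the inside of the rim that faces the blue tape strip, then back the case away against its spring until the case's front edge (where the blade comes out) stands on the middle of the blue strip. Set the case down on the counter there, let go, and press the red button on it fully down to lock it, leaving the ruler hooked.

Things in the scene. Friction and masses are not known exactly. Their poses are not given: they have to be found in the camera images.
- case (a point): Centre of the spring ruler's case (18 mm up when it stands): loose yellow box, 130 long (x) x 36 wide (y) x 36 mm high, 0.4 kg; grip across its width. +x points along the blade; front face, where the blade comes out, 65 mm off. Red lock button, 24 mm across, 10 mm proud of the top, axis 45 mm from here in +x. Let go on the counter, the case stays put against its spring.
- hook (a point): Lower end of the hook's inner face (towards the case); axes as the case. A steel tab 3 mm thick, 24 wide, hanging from the end of a stiff flat blade whose underside is 17 mm above the case's foot; the tab's end is 5 mm above the foot. With the blade home the inner face is 30 mm ahead of the case's front (95 mm from its centre), so a rim fits between.
- blade (a joint): How far the blade is drawn out of the case, in m: 0 home (at the start), at most 0.105. A spring draws it in with 0.6 N at home, rising by 0.5 N per 100 mm.
- lock (a joint): The red lock button: 0 up, about 0.006 fully down, in m. It takes about 3 N and stays down once pressed, clamping the blade (it then stands at about 0.0055). Its top is 46 mm above the counter when up.
- rim (a point): Top middle of the drainer rim that faces the blue strip. The drainer is a fixed low steel tray, 200 x 220 mm; its upright rim is 14 mm high, 5 mm thick, 220 mm long on this side (along y). +x points level out of the tray to the strip; the tray's floor, 2 mm above the counter, lies in -x. The rim's inner face is 2.5 mm from here in -x.
- mark (a point): Middle of the blue tape strip stuck flat on the counter, 12 mm wide (its x) and 140 mm long (its y), parallel to the rim and 80 to 115 mm outside it. Axes as the rim's.
Things that resemble listed ones, but are neither listed nor needed, are in the scene too. What is shaped like the part that bears case but pink or purple is not meant.

How it is judged:
By the outcome, as a careful person would: the job done as asked, in the order asked, and still so for the second after the job is handed in, with the robot touching nothing.
It also fails if it takes over 51 s, if anything falls off the work surface, if the arm or the gripper's body presses on something with over 40 N, if the wrist force passes 120 N, or if a joint passes its speed limit or range.

## Working session

There is one attempt and no reset: what is moved stays moved. The work goes in short steps, Python scripts to look and compute and a shell command to move; the robot and the scene stay as the last step left them, time stands still between calls to the robot, and variables do not carry over. Pictures are saved under pics/ and viewed, at most 10 in all, crops included, and the job is handed in when it is done.

```bash
mkdir -p pics; cat > h.py <<'E'
from station import *
import numpy as np, cv2
from scipy.spatial.transform import Rotation as R
def rot(a):
    a=np.array(a,float)
    return a if a.shape==(3,3) else R.from_quat(a,scalar_first=True).as_matrix()
def ray(P,uv,z):
    K=np.array(P["K"]);A=rot(P["attitude"]);o=np.array(P["origin"])
    c=np.linalg.inv(K)@[uv[0],uv[1],1.]
    d=A@[c[0],-c[1],-c[2]]
    return o+d*(z-o[2])/d[2]
def save(n,f):
    P=camera_params(n);im=read_camera(n);cv2.imwrite(f,im[:,:,::-1]);return P,im
E
python3 - <<'E'
from h import *
for n in("scene","side","wrist"):
    P,_=save(n,f"pics/{n}0.png");print(n,P)
o=get_obs();print(o)
E
```

```text
scene {'K': array([[510.11272052,   0.        , 314.97398195],
       [  0.        , 510.11272052, 242.24074417],
       [  0.        ,   0.        ,   1.        ]]), 'origin': array([0.97237384, 0.23961079, 0.87591734]), 'attitude': array([0.58203837, 0.18205313, 0.2469903 , 0.75304966])}
side {'K': array([[444.63096371,   0.        , 325.1590878 ],
       [  0.        , 444.63096371, 241.33655392],
       [  0.        ,   0.        ,   1.        ]]), 'origin': array([0.35450343, 0.64609059, 0.48348438]), 'attitude': array([-0.01397047, -0.01711919,  0.43511476,  0.90010383])}
wrist {'K': array([[343.44414388,   0.        , 316.56859352],
       [  0.        , 343.44414388, 238.979747  ],
       [  0.        ,   0.        ,   1.        ]]), 'origin': array([ 0.25329379, -0.62906973,  0.37249372]), 'attitude': array([ 0.79392254, -0.10481214,  0.08000034, -0.5935498 ])}
{'t': 0.15, 'q': array([ 1.17587875,  0.47758437,  0.02230004,  1.55616538, -0.01152426,
        1.1092878 , -0.08312215]), 'joint_vel': array([ 0.00131446, -0.00231217,  0.00091519, -0.00250138, -0.00157897,
        0.00062124,  0.00177166]), 'joint_torque': array([ 3.15747711e-03, -5.96927190e+01,  1.61038823e+00, -2.81489700e+01,
        1.26524662e-02,  6.57600205e-03,  1.58432721e-05]), 'eef_pos': array([ 0.19086985, -0.64700821,  0.23059038]), 'tool_rot': array([-6.48795686e-04,  9.89732437e-01,  1.42930989e-01, -1.17434414e-04]), 'contact_force': array([ 0.37392308, -0.45315898, -0.18789845]), 'torque': array([-0.0240112 ,  0.0216697 ,  0.02971382]), 'grasp_force': 0.0, 'gripper_width': 1.0001931117786975}
```

View pics/scene0.png

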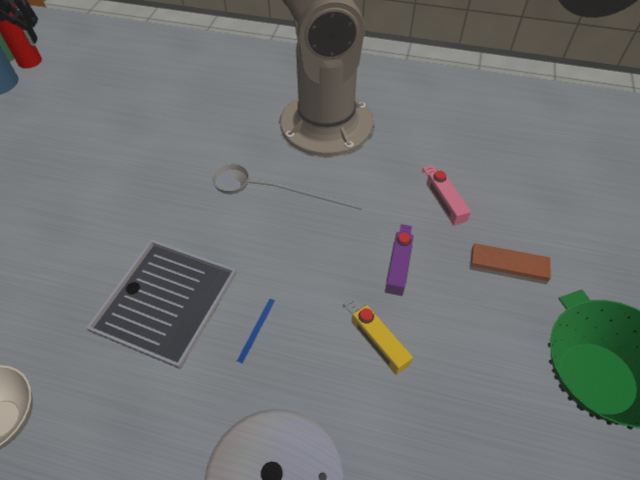

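The drainer has corners at about (153,243), (234,267), (181,362) and (91,327). The blue strip runs (271,300)–(241,360), and the yellow ruler runs (352,305)–(403,365). I'll enlarge this region.

```bash
python3 - <<'E'
import cv2
im=cv2.imread("pics/scene0.png")[235:385,165:425]
cv2.imwrite("pics/c1.png",cv2.resize(im,None,fx=3,fy=3,interpolation=cv2.INTER_CUBIC))
E
```

```text
(no output)
```

View pics/c1.png

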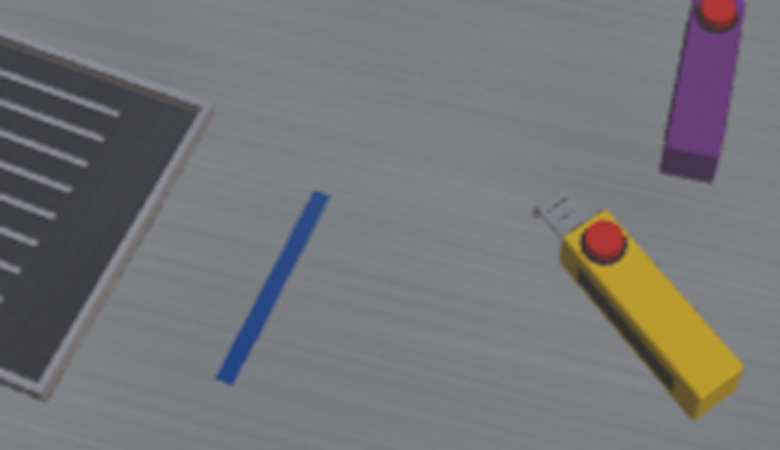

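The case top's corners in the crop are (562,238), (606,211), (743,368) and (697,401). The strip's ends are at (322,193) and (224,381), and the rim top runs (206,106)–(43,387).

```bash
python3 - <<'E'
from h import *
P=camera_params("scene")
f=lambda u,v,z:ray(P,(165+(u-1)/3,235+(v-1)/3),z)[:2]
c=[f(*p,.036) for p in((562,238),(606,211),(743,368),(697,401))]
ce=sum(c)/4; d=(c[0]+c[1]-c[2]-c[3])/2
print("case",ce,"len",np.linalg.norm(d),"yaw",np.arctan2(d[1],d[0]),"btn",f(604,240,.046))
a,b=f(322,193,0),f(224,381,0);print("mark",(a+b)/2,np.linalg.norm(a-b),np.arctan2(*(a-b)[::-1]))
a2,b2=f(206,106,.014),f(43,387,.014);print("rim",(a2+b2)/2,np.linalg.norm(a2-b2),np.arctan2(*(a2-b2)[::-1]))
m=(a+b)/2
t=a2-b2;t/=np.linalg.norm(t);n=np.array([-t[1],t[0]]);print("n",n,"mark off rim",n@(m-(a2+b2)/2),t@(m-(a2+b2)/2))
T=rot(get_obs()["tool_rot"]);print(T)
E
```

```text
case [0.56004202 0.24153485] len 0.1273288423893277 yaw -2.2714420994453346 btn [0.53178702 0.2072588 ]
mark [0.58886026 0.01129529] 0.13970748843438668 3.011882833726866
rim [ 0.58827759 -0.08437597] 0.2124948738936906 3.0216852379199204
n [-0.11962029 -0.99281972] mark off rim -0.09505401136294805 0.010865742447492622
[[ 9.59141437e-01  2.82926719e-01 -4.17923316e-04]
 [ 2.82927024e-01 -9.59140623e-01  1.25069824e-03]
 [-4.69912806e-05 -1.31783831e-03 -9.99999131e-01]]
```

```bash
cat >> h.py <<'E'
def go(targets):  # world targets (x,y,z) -> tool-axis shifts from current pose
    o=get_obs();T=rot(o["tool_rot"]);p=np.array(o["eef_pos"])
    print("t",o["t"],"p",p.round(4),"yaw x",np.arctan2(T[1,0],T[0,0]).round(4),"tilt",T[2,:2].round(4))
    for t in targets: print(t,(T.T@(np.array(t)-p)).round(4))
E
python3 -c "
from h import *
go([(.55,-.25,.23),(.56,.2415,.2),(.56,.2415,.18)])"
```

```text
t 0.15 p [ 0.1909 -0.647   0.2306] yaw x 0.2868 tilt [-0.     -0.0013]
(0.55, -0.25, 0.23) [ 0.4568 -0.2792  0.0009]
(0.56, 0.2415, 0.2) [ 0.6054 -0.7477  0.0315]
(0.56, 0.2415, 0.18) [ 0.6054 -0.7477  0.0515]
```

```bash
python3 -m jog '[{"x":0.457,"y":-0.279,"az":-0.3},{"x":0.457,"y":-0.279,"az":-0.3},{"x":0.457,"y":-0.279,"az":-0.3},{"x":0.457,"y":-0.279,"az":-0.3},{"x":0.457,"y":-0.279,"az":-0.3},{"x":0.457,"y":-0.279,"az":-0.3},{"x":0.457,"y":-0.279,"az":-0.3},{"x":0.457,"y":-0.279,"az":-0.3},{"x":0.457,"y":-0.279,"az":-0.3},{"x":0.457,"y":-0.279,"az":-0.3},{"x":0.457,"y":-0.279,"az":-0.3},{"x":0.457,"y":-0.279,"az":-0.3}]' 1
python3 -c "
from h import *
go([(.56,.2415,.2)])"
```

```text
t 0.15 p [ 0.1909 -0.647   0.2306] yaw x 0.2868 tilt [-0.     -0.0013]
(0.56, 0.2415, 0.2) [ 0.6054 -0.7477  0.0315]validation failed for argument at $[0]...
```

```bash
python3 -m jog '[{"x":0.457,"y":-0.279,"z":0,"ax":0,"ay":0,"az":-0.3},{"x":0.457,"y":-0.279,"z":0,"ax":0,"ay":0,"az":-0.3},{"x":0.457,"y":-0.279,"z":0,"ax":0,"ay":0,"az":-0.3},{"x":0.457,"y":-0.279,"z":0,"ax":0,"ay":0,"az":-0.3},{"x":0.457,"y":-0.279,"z":0,"ax":0,"ay":0,"az":-0.3},{"x":0.457,"y":-0.279,"z":0,"ax":0,"ay":0,"az":-0.3},{"x":0.457,"y":-0.279,"z":0,"ax":0,"ay":0,"az":-0.3},{"x":0.457,"y":-0.279,"z":0,"ax":0,"ay":0,"az":-0.3},{"x":0.457,"y":-0.279,"z":0,"ax":0,"ay":0,"az":-0.3},{"x":0.457,"y":-0.279,"z":0,"ax":0,"ay":0,"az":-0.3},{"x":0.457,"y":-0.279,"z":0,"ax":0,"ay":0,"az":-0.3},{"x":0.457,"y":-0.279,"z":0,"ax":0,"ay":0,"az":-0.3}]' 1
python3 -c "
from h import *
go([(.56,.2415,.2)])"
```

```text
t: 1.35
eef_pos: [0.5542, -0.2438, 0.2312]
tool_rot: [-0.001, 0.956, 0.294, 0.001]
contact_force: [-0.3, 0.1, -0.6]
gripper_width: 1.002
grasp_force: 0.0
t 1.35 p [ 0.5542 -0.2438  0.2312] yaw x 0.5964 tilt [ 0.0034 -0.0016]
(0.56, 0.2415, 0.2) [ 0.2772 -0.3982  0.0328]
```

```bash
python3 -m jog '[{"x":0.277,"y":-0.398,"z":0.032,"ax":0,"ay":0,"az":-0.284},{"x":0.277,"y":-0.398,"z":0.032,"ax":0,"ay":0,"az":-0.284},{"x":0.277,"y":-0.398,"z":0.032,"ax":0,"ay":0,"az":-0.284},{"x":0.277,"y":-0.398,"z":0.032,"ax":0,"ay":0,"az":-0.284},{"x":0.277,"y":-0.398,"z":0.032,"ax":0,"ay":0,"az":-0.284},{"x":0.277,"y":-0.398,"z":0.032,"ax":0,"ay":0,"az":-0.284},{"x":0.277,"y":-0.398,"z":0.032,"ax":0,"ay":0,"az":-0.284},{"x":0.277,"y":-0.398,"z":0.032,"ax":0,"ay":0,"az":-0.284},{"x":0.277,"y":-0.398,"z":0.032,"ax":0,"ay":0,"az":-0.284},{"x":0.277,"y":-0.398,"z":0.032,"ax":0,"ay":0,"az":-0.284},{"x":0.277,"y":-0.398,"z":0.032,"ax":0,"ay":0,"az":-0.284},{"x":0.277,"y":-0.398,"z":0.032,"ax":0,"ay":0,"az":-0.284}]'
python3 -m jog '[{"x":0,"y":0,"z":0,"ax":0,"ay":0,"az":0},{"x":0,"y":0,"z":0,"ax":0,"ay":0,"az":0},{"x":0,"y":0,"z":0,"ax":0,"ay":0,"az":0}]'
python3 -c "
from h import *
go([(.56,.2415,.1)])
P,_=save('wrist','pics/w1.png');np.savez('w1.npz',**P)"
```

```text
t: 2.55
eef_pos: [0.5604, 0.2341, 0.1988]
tool_rot: [0.0, 0.906, 0.422, -0.001]
contact_force: [-0.9, -1.1, -0.2]
gripper_width: 1.0
grasp_force: 0.0
t: 2.85
eef_pos: [0.5611, 0.2326, 0.1994]
tool_rot: [0.0, 0.907, 0.421, 0.0]
contact_force: [0.4, -0.0, 0.7]
gripper_width: 0.999
grasp_force: 0.0
t 2.85 p [0.5611 0.2326 0.1994] yaw x 0.8684 tilt [-0.0003  0.0006]
(0.56, 0.2415, 0.1) [ 0.0061 -0.0067  0.0994]
```

View pics/w1.png

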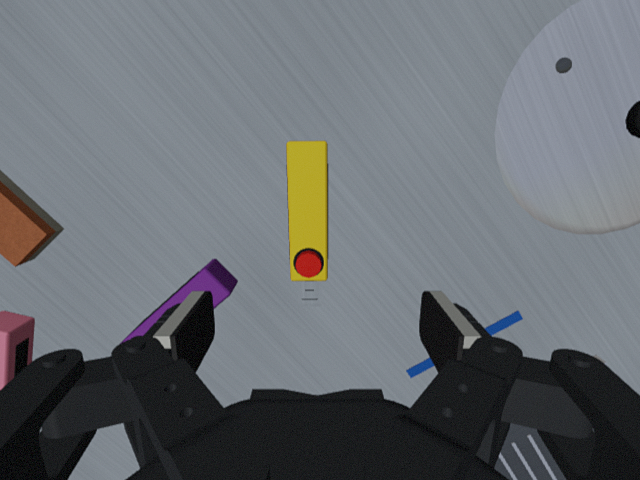

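The wrist picture shows the case almost axis-aligned, with its top face from (288,141) to (327,281) and the button at (308,263). The purple decoy is clear of the fingers.

```bash
python3 -c "
from h import *
P=dict(np.load('w1.npz'))
c=[ray(P,p,.036)[:2] for p in((291,280.5),(327.5,280.5),(327.5,141),(288.5,141))]
ce=sum(c)/4;d=(c[0]+c[1]-c[2]-c[3])/2
print(ce,np.linalg.norm(d),np.linalg.norm(c[0]-c[1]),np.linalg.norm(c[2]-c[3]),'yaw',np.arctan2(d[1],d[0]))
b=ray(P,(308.5,263),.046)[:2];print('btn',b,np.linalg.norm(b-ce))
go([(*ce,.06),(*ce,.002)])"
```

```text
[0.55876052 0.24158917] 0.12778634804281103 0.03476579810198466 0.0333586391044199 yaw -2.2706396664785333
btn [0.53095073 0.20902432] 0.04282351312061146
t 2.9 p [0.561  0.233  0.1994] yaw x 0.8689 tilt [-0.0001  0.0005]
(np.float64(0.5587605164429121), np.float64(0.24158917008209932), 0.06) [ 0.0051 -0.0074  0.1394]
(np.float64(0.5587605164429121), np.float64(0.24158917008209932), 0.002) [ 0.0051 -0.0074  0.1974]
```

```bash
python3 -m jog '[{"x":0.005,"y":-0.007,"z":0.05,"ax":0,"ay":0,"az":0},{"x":0.005,"y":-0.007,"z":0.1,"ax":0,"ay":0,"az":0},{"x":0.005,"y":-0.007,"z":0.14,"ax":0,"ay":0,"az":0},{"x":0.005,"y":-0.007,"z":0.17,"ax":0,"ay":0,"az":0},{"x":0.005,"y":-0.007,"z":0.185,"ax":0,"ay":0,"az":0},{"x":0.005,"y":-0.007,"z":0.194,"ax":0,"ay":0,"az":0},{"x":0.005,"y":-0.007,"z":0.194,"ax":0,"ay":0,"az":0},{"x":0.005,"y":-0.007,"z":0.194,"ax":0,"ay":0,"az":0},{"x":0.005,"y":-0.007,"z":0.194,"ax":0,"ay":0,"az":0}]'
python3 -m jog '[{"x":0,"y":0,"z":0,"ax":0,"ay":0,"az":0},{"x":0,"y":0,"z":0,"ax":0,"ay":0,"az":0},{"x":0,"y":0,"z":0,"ax":0,"ay":0,"az":0},{"x":0,"y":0,"z":0,"ax":0,"ay":0,"az":0},{"x":0,"y":0,"z":0,"ax":0,"ay":0,"az":0},{"x":0,"y":0,"z":0,"ax":0,"ay":0,"az":0},{"x":0,"y":0,"z":0,"ax":0,"ay":0,"az":0},{"x":0,"y":0,"z":0,"ax":0,"ay":0,"az":0},{"x":0,"y":0,"z":0,"ax":0,"ay":0,"az":0},{"x":0,"y":0,"z":0,"ax":0,"ay":0,"az":0}]' 0 50
```

```text
t: 3.8
eef_pos: [0.5597, 0.2431, 0.007]
tool_rot: [-0.0, 0.907, 0.422, 0.001]
contact_force: [0.1, -0.1, -0.5]
gripper_width: 1.002
grasp_force: 0.0
t: 4.8
eef_pos: [0.5589, 0.2426, 0.0057]
tool_rot: [0.0, 0.907, 0.422, 0.0]
contact_force: [0.2, -1.1, 5.9]
gripper_width: 0.415
grasp_force: 51.9
```

```bash
python3 -m jog '[{"x":0,"y":0,"z":-0.02,"ax":0,"ay":0,"az":0},{"x":0,"y":0,"z":-0.05,"ax":0,"ay":0,"az":0},{"x":0,"y":0,"z":-0.08,"ax":0,"ay":0,"az":0},{"x":0,"y":0,"z":-0.08,"ax":0,"ay":0,"az":0},{"x":0,"y":0,"z":-0.08,"ax":0,"ay":0,"az":0}]'
python3 -c "
from h import *
go([(.5874,.03,.06),(.5874,-.0011,.06)])"
```

```text
t: 5.3
eef_pos: [0.558, 0.2421, 0.0845]
tool_rot: [0.0, 0.907, 0.422, -0.0]
contact_force: [-1.2, 0.0, -5.0]
gripper_width: 0.407
grasp_force: 51.3
t 5.3 p [0.558  0.2421 0.0845] yaw x 0.8706 tilt [-0.0008 -0.0002]
(0.5874, 0.03, 0.06) [-0.1433  0.1591  0.0246]
(0.5874, -0.0011, 0.06) [-0.1671  0.1792  0.0246]
```

```bash
python3 -m jog '[{"x":-0.02,"y":0.02,"z":0,"ax":0,"ay":0,"az":-0.06},{"x":-0.045,"y":0.05,"z":0,"ax":0,"ay":0,"az":-0.17},{"x":-0.07,"y":0.08,"z":0,"ax":0,"ay":0,"az":-0.29},{"x":-0.1,"y":0.11,"z":0.005,"ax":0,"ay":0,"az":-0.42},{"x":-0.13,"y":0.14,"z":0.01,"ax":0,"ay":0,"az":-0.53},{"x":-0.155,"y":0.165,"z":0.015,"ax":0,"ay":0,"az":-0.577},{"x":-0.167,"y":0.179,"z":0.02,"ax":0,"ay":0,"az":-0.577},{"x":-0.167,"y":0.179,"z":0.02,"ax":0,"ay":0,"az":-0.577},{"x":-0.167,"y":0.179,"z":0.02,"ax":0,"ay":0,"az":-0.577},{"x":-0.167,"y":0.179,"z":0.02,"ax":0,"ay":0,"az":-0.577},{"x":-0.167,"y":0.179,"z":0.02,"ax":0,"ay":0,"az":-0.577}]'
python3 - <<'E'
from h import *
go([(.5874,-.0011,.02)])
P,im=save('scene','pics/s1.png')
c=im[225:375,130:390,::-1]
a=cv2.resize(c,None,fx=3,fy=3,interpolation=cv2.INTER_CUBIC)
cv2.imwrite('pics/c2.png',a)
E
```

```text
t: 6.4
eef_pos: [0.5877, 0.0016, 0.0652]
tool_rot: [-0.0, 0.748, 0.663, 0.0]
contact_force: [-0.0, 0.4, -3.0]
gripper_width: 0.414
grasp_force: 51.1
t 6.4 p [0.5877 0.0016 0.0652] yaw x 1.4503 tilt [ 0.0009 -0.0002]
(0.5874, -0.0011, 0.02) [-0.0028  0.0001  0.0452]
```

View pics/c2.png

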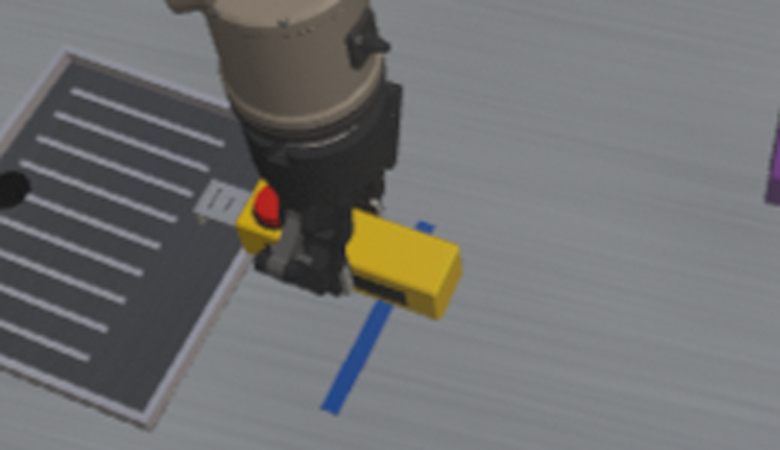

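The hook end, with corners at crop (212,180) and (196,215), is already over the tray, past the rim line. The case's back top corners are at (462,245) and (437,292). I'll check this in numbers.

```bash
python3 - <<'E'
from h import *
P=camera_params("scene")
f=lambda u,v,z:ray(P,(130+(u-1)/3,225+(v-1)/3),z)[:2]
n=np.array([.12,.993]);n/=np.linalg.norm(n);R0=np.array([.5775,-.083])
h=(f(212,180,.079)+f(196,215,.079))/2;b=(f(462,245,.0955)+f(437,292,.0955))/2
print("hook end, back, rel rim along n:",n@(h-R0),n@(b-R0),"yaw",np.arctan2(*(h-b)[::-1]),h,b)
print("tcp",n@(get_obs()["eef_pos"][:2]-R0), "rim pt",f(150,428,.007),)
E
```

```text
hook end, back, rel rim along n: -0.012550385401864076 0.14961965333866636 yaw -1.6743414527785736 [ 0.57711235 -0.09559485] [0.59387662 0.06572915]
tcp 0.08489270739474013 rim pt [ 0.69760249 -0.09584638]
```

```bash
python3 -m jog '[{"x":-0.004,"y":0,"z":0.01,"ax":0,"ay":0,"az":0},{"x":-0.004,"y":0,"z":0.025,"ax":0,"ay":0,"az":0},{"x":-0.004,"y":0,"z":0.04,"ax":0,"ay":0,"az":0},{"x":-0.004,"y":0,"z":0.05,"ax":0,"ay":0,"az":0},{"x":-0.004,"y":0,"z":0.057,"ax":0,"ay":0,"az":0},{"x":-0.004,"y":0,"z":0.057,"ax":0,"ay":0,"az":0},{"x":-0.004,"y":0,"z":0.057,"ax":0,"ay":0,"az":0},{"x":-0.004,"y":0,"z":0.057,"ax":0,"ay":0,"az":0}]'
python3 - <<'E'
from h import *
n=np.array([.12,.993]);n/=np.linalg.norm(n)
m=np.array([.5889,.0113])+.065*n
go([(*m,.008)])
P,im=save('side','pics/d1.png')
K=np.array(P["K"]);A=rot(P["attitude"]);c=A.T@(np.array([.58,-.06,.01])-P["origin"]);uv=K@[c[0],-c[1],-c[2]];uv=uv[:2]/uv[2];print(uv)
u,v=uv.astype(int);u=max(u,100)
cv2.imwrite('pics/d1c.png',cv2.resize(im[v-75:v+75,u-100:u+100,::-1],None,fx=4,fy=4,interpolation=cv2.INTER_CUBIC))
E
```

```text
t: 7.25
eef_pos: [0.5878, -0.0043, 0.0088]
tool_rot: [0.0, 0.749, 0.662, 0.0]
contact_force: [0.2, 0.1, -4.4]
gripper_width: 0.411
grasp_force: 51.2
t 7.25 p [ 0.5878 -0.0043  0.0088] yaw x 1.4478 tilt [0.0002 0.0009]
(np.float64(0.5966982494894624), np.float64(0.07583051452530114), 0.008) [ 0.0806 -0.001   0.0008]
[227.46179066 205.16786513]
```

View pics/d1c.png

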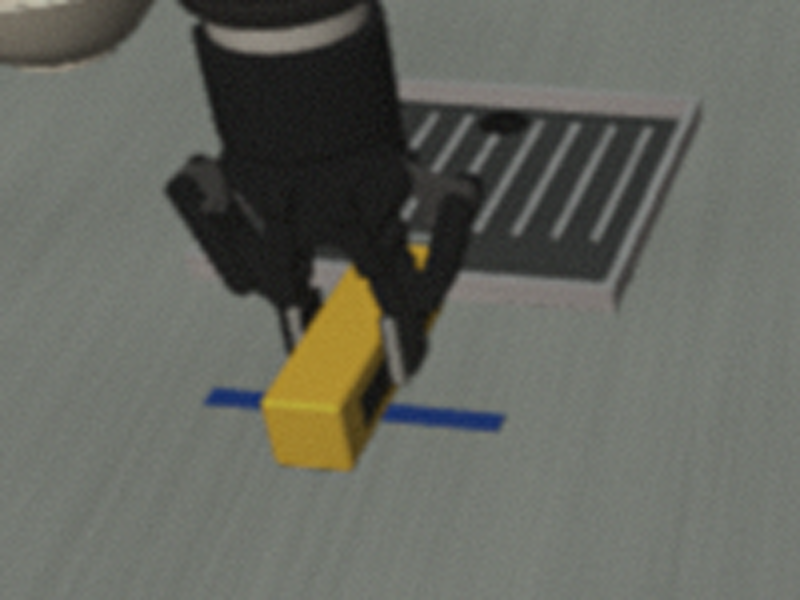

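The side view shows the case square to the strip, straddling it, with its front close to the rim; the force reading is weight only. Now I'll draw back.

```bash
python3 -m jog '[{"x":0.006,"y":0,"z":0,"ax":0,"ay":0,"az":0},{"x":0.014,"y":0,"z":0,"ax":0,"ay":0,"az":0},{"x":0.022,"y":0,"z":0,"ax":0,"ay":0,"az":0},{"x":0.03,"y":0,"z":0,"ax":0,"ay":0,"az":0},{"x":0.038,"y":0,"z":0,"ax":0,"ay":0,"az":0},{"x":0.046,"y":0,"z":0,"ax":0,"ay":0,"az":0},{"x":0.054,"y":0,"z":0,"ax":0,"ay":0,"az":0},{"x":0.062,"y":0,"z":0,"ax":0,"ay":0,"az":0},{"x":0.07,"y":0,"z":0,"ax":0,"ay":0,"az":0},{"x":0.076,"y":-0.001,"z":0,"ax":0,"ay":0,"az":0},{"x":0.08,"y":-0.001,"z":0,"ax":0,"ay":0,"az":0},{"x":0.08,"y":-0.001,"z":0,"ax":0,"ay":0,"az":0}]'
python3 -m jog '[{"x":0,"y":0,"z":0,"ax":0,"ay":0,"az":0},{"x":0,"y":0,"z":0,"ax":0,"ay":0,"az":0},{"x":0,"y":0,"z":0,"ax":0,"ay":0,"az":0}]'
python3 - <<'E'
from h import *
go([(.5967,.0758,.0057)])
P,im=save('scene','pics/s2.png')
a=cv2.resize(im[240:360,170:370,::-1],None,fx=4,fy=4,interpolation=cv2.INTER_CUBIC)
cv2.imwrite('pics/c3.png',a)
E
```

```text
t: 8.5
eef_pos: [0.5963, 0.076, 0.0084]
tool_rot: [-0.0, 0.749, 0.663, 0.0]
contact_force: [0.1, -1.1, -4.7]
gripper_width: 0.417
grasp_force: 51.3
t: 8.8
eef_pos: [0.5962, 0.0745, 0.0082]
tool_rot: [0.0, 0.749, 0.662, -0.0]
contact_force: [0.4, -1.8, -4.4]
gripper_width: 0.416
grasp_force: 51.3
t 8.8 p [0.5962 0.0745 0.0082] yaw x 1.4471 tilt [-0.0004 -0.    ]
(0.5967, 0.0758, 0.0057) [0.0014 0.0003 0.0025]
```

View pics/c3.png

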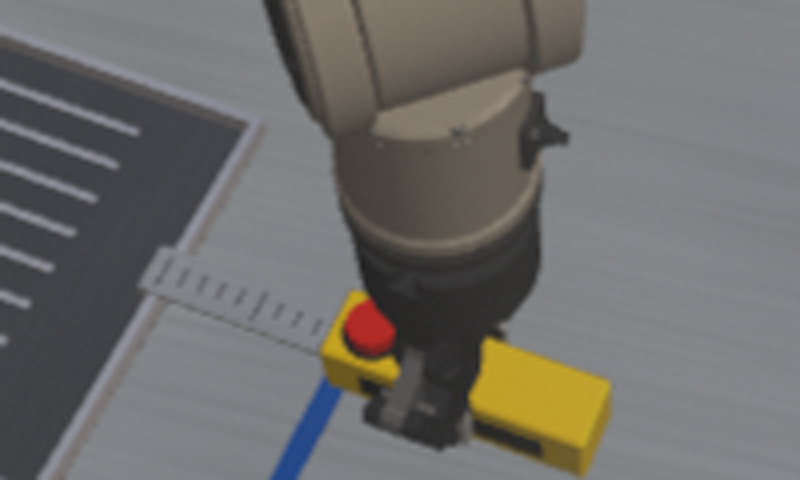

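The blade is drawn out with the hook over the rim (hook end at (150,270)). The case's front foot corner is at about (328,380), at the strip's near edge. I'll compute the offset.

```bash
python3 - <<'E'
from h import *
P=camera_params("scene")
f=lambda u,v,z:ray(P,(170+(u-1.5)/4,240+(v-1.5)/4),z)[:2]
n=np.array([.12,.993]);n/=np.linalg.norm(n);m=np.array([.5889,.0113])
for nm,p in dict(footcorner=(327,381,.0025),topL=(324,349,.0385),topR=(357,292,.0385),backTR=(611,381,.0385),backTL=(585,442,.0385),stripc=(286,478,0),s2=(301,450,0)).items():
  w=f(*p); print(nm,w.round(4),"from mark",((w-m)@n).round(4))
E
```

```text
footcorner [0.6035 0.0068] from mark -0.0027
topL [0.6041 0.0099] from mark 0.0005
topR [0.5729 0.0152] from mark 0.002
backTR [0.5869 0.1396] from mark 0.1271
backTL [0.618  0.1358] from mark 0.1271
stripc [0.6527 0.0038] from mark 0.0002
s2 [0.6381 0.0058] from mark 0.0005
```

```bash
python3 -m jog '[{"x":0.001,"y":0,"z":0,"ax":0,"ay":0,"az":0},{"x":0.0015,"y":0,"z":0.001,"ax":0,"ay":0,"az":0},{"x":0.0015,"y":0,"z":0.002,"ax":0,"ay":0,"az":0},{"x":0.0015,"y":0,"z":0.003,"ax":0,"ay":0,"az":0},{"x":0.0015,"y":0,"z":0.0035,"ax":0,"ay":0,"az":0},{"x":0.0015,"y":0,"z":0.0035,"ax":0,"ay":0,"az":0},{"x":0.0015,"y":0,"z":0.0035,"ax":0,"ay":0,"az":0},{"x":0.0015,"y":0,"z":0.0035,"ax":0,"ay":0,"az":0}]'
```

```text
t: 9.65
eef_pos: [0.5962, 0.0767, 0.0057]
tool_rot: [0.0, 0.749, 0.662, -0.0]
contact_force: [-4.0, -1.6, 6.5]
gripper_width: 0.412
grasp_force: 52.6
```

```bash
python3 -m jog '[{"x":0,"y":0,"z":-0.0005,"ax":0,"ay":0,"az":0},{"x":0,"y":0,"z":-0.0005,"ax":0,"ay":0,"az":0},{"x":0,"y":0,"z":-0.0005,"ax":0,"ay":0,"az":0},{"x":0,"y":0,"z":-0.0005,"ax":0,"ay":0,"az":0},{"x":0,"y":0,"z":-0.0005,"ax":0,"ay":0,"az":0},{"x":0,"y":0,"z":-0.0005,"ax":0,"ay":0,"az":0},{"x":0,"y":0,"z":-0.0005,"ax":0,"ay":0,"az":0}]' 1
python3 -m jog '[{"x":0,"y":0,"z":-0.01,"ax":0,"ay":0,"az":0},{"x":0,"y":0,"z":-0.04,"ax":0,"ay":0,"az":0},{"x":0,"y":0,"z":-0.08,"ax":0,"ay":0,"az":0},{"x":0.02,"y":0,"z":-0.12,"ax":0,"ay":0,"az":0},{"x":0.04,"y":0,"z":-0.16,"ax":0,"ay":0,"az":0},{"x":0.06,"y":0,"z":-0.18,"ax":0,"ay":0,"az":0},{"x":0.06,"y":0,"z":-0.18,"ax":0,"ay":0,"az":0},{"x":0.06,"y":0,"z":-0.18,"ax":0,"ay":0,"az":0},{"x":0.06,"y":0,"z":-0.18,"ax":0,"ay":0,"az":0}]' 0.8
python3 - <<'E'
from h import *
go([])
P,im=save('scene','pics/s3.png')
cv2.imwrite('pics/c4.png',cv2.resize(im[240:360,170:370,::-1],None,fx=4,fy=4,interpolation=cv2.INTER_CUBIC))
P,im=save('wrist','pics/w3.png');np.savez('w3.npz',**P)
E
```

```text
t: 10.35
eef_pos: [0.5964, 0.0766, 0.0053]
tool_rot: [-0.0, 0.749, 0.662, 0.0]
contact_force: [0.3, -0.4, -0.1]
gripper_width: 1.002
grasp_force: 0.0
t: 11.25
eef_pos: [0.603, 0.1343, 0.184]
tool_rot: [-0.0, 0.75, 0.662, -0.001]
contact_force: [-0.7, -0.5, -0.2]
gripper_width: 0.802
grasp_force: 0.0
t 11.25 p [0.603  0.1343 0.184 ] yaw x 1.4465 tilt [-0.002  -0.0021]
```

View pics/c4.png

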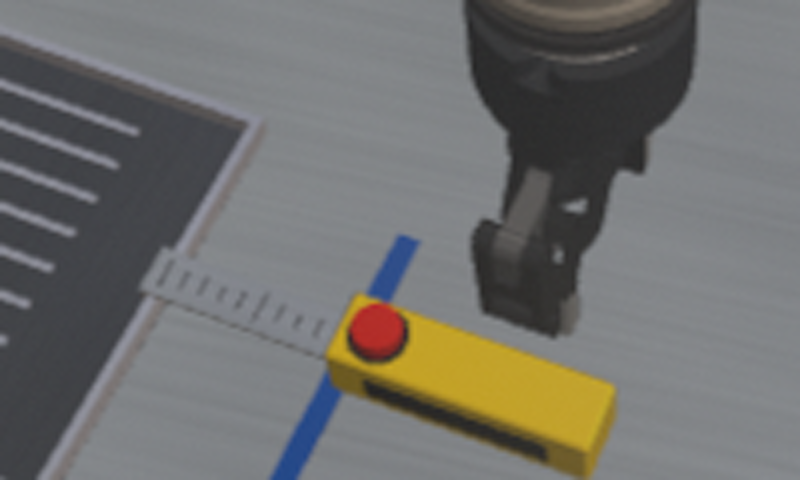

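View pics/w3.png

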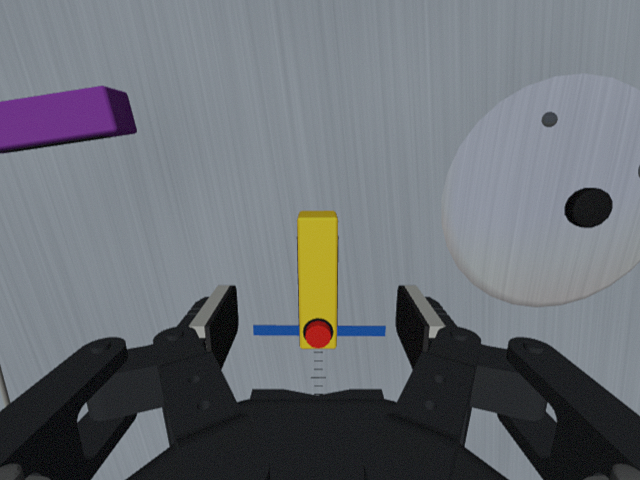

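Released and still hooked. In the wrist view the top front edge is at row 349, columns 300–337. The strip centre is at row 330, columns 254–385, and the button is at (318,333).

```bash
python3 - <<'E'
from h import *
P=dict(np.load('w3.npz'))
a=ray(P,(254,330),0)[:2];b=ray(P,(385,330.8),0)[:2];m=(a+b)/2
fl=ray(P,(300.5,349),.036)[:2];fr=ray(P,(337.5,349),.036)[:2];bt=[ray(P,p,.036)[:2] for p in((299,218),(337,218))]
t=(a-b)/np.linalg.norm(a-b);n=np.array([-t[1],t[0]]);n*=np.sign(n[1])
print("n",n,"front",n@(fl-m),n@(fr-m),"back",[n@(x-m) for x in bt],"mark",m)
btn=ray(P,(318.3,333),.046)[:2];print("btn",btn,n@(btn-m))
S=camera_params("scene");f=lambda u,v,z:ray(S,(170+(u-1.5)/4,240+(v-1.5)/4),z)[:2]
m2=np.array([.5889,.0113])
for p in((332,388,0),(328,356,.036),(359,295,.036),(617,386,.036),(590,449,.036),(286,478,0),(409,239,0)):print(p,n@(f(*p)-m2))
print("btn s",f(378,331,.046))
E
```

```text
n [0.12978489 0.99154217] front 0.0008547157797463095 0.0011029296547682612 back [np.float64(0.1287486197416276), np.float64(0.12893899502040954)] mark [0.58926713 0.0116613 ]
btn [0.59088293 0.03567744] 0.02402272239338694
(332, 388, 0) 0.0004112282249890235
(328, 356, 0.036) 0.003036637445227581
(359, 295, 0.036) 0.00251894080219601
(617, 386, 0.036) 0.12988942171902568
(590, 449, 0.036) 0.13002957740841017
(286, 478, 0) 0.0008080944310053087
(409, 239, 0) 8.806651502291222e-05
btn s [0.59280008 0.03268468]
```

```bash
python3 -c "
from h import *
go([(.591,.0325,.06)])"
```

```text
t 11.35 p [0.603  0.1344 0.1838] yaw x 1.4462 tilt [-0.0016 -0.0024]
(0.591, 0.0325, 0.06) [-0.1024  0.001   0.1239]
```

```bash
python3 -m jog '[{"x":-0.03,"y":0.001,"z":0,"ax":0,"ay":0,"az":0},{"x":-0.06,"y":0.001,"z":0.02,"ax":0,"ay":0,"az":0},{"x":-0.09,"y":0.001,"z":0.05,"ax":0,"ay":0,"az":0},{"x":-0.102,"y":0.001,"z":0.08,"ax":0,"ay":0,"az":0},{"x":-0.102,"y":0.001,"z":0.1,"ax":0,"ay":0,"az":0},{"x":-0.102,"y":0.001,"z":0.115,"ax":0,"ay":0,"az":0},{"x":-0.102,"y":0.001,"z":0.12,"ax":0,"ay":0,"az":0},{"x":-0.102,"y":0.001,"z":0.12,"ax":0,"ay":0,"az":0},{"x":-0.102,"y":0.001,"z":0.12,"ax":0,"ay":0,"az":0},{"x":-0.102,"y":0.001,"z":0.12,"ax":0,"ay":0,"az":0}]' 0
python3 -c "
from h import *
go([(.591,.0325,.046),(.591,.0325,.04)])"
```

```text
t: 12.35
eef_pos: [0.593, 0.0353, 0.0664]
tool_rot: [0.001, 0.749, 0.662, 0.001]
contact_force: [-0.0, 0.1, 0.7]
gripper_width: 0.0
grasp_force: 0.0
t 12.35 p [0.593  0.0353 0.0664] yaw x 1.4483 tilt [0.0005 0.0019]
(0.591, 0.0325, 0.046) [-0.003  -0.0017  0.0204]
(0.591, 0.0325, 0.04) [-0.003  -0.0017  0.0264]
```

```bash
python3 -m jog '[{"x":-0.003,"y":-0.002,"z":0.008,"ax":0,"ay":0,"az":0},{"x":-0.003,"y":-0.002,"z":0.014,"ax":0,"ay":0,"az":0},{"x":-0.003,"y":-0.002,"z":0.018,"ax":0,"ay":0,"az":0},{"x":-0.003,"y":-0.002,"z":0.021,"ax":0,"ay":0,"az":0},{"x":-0.003,"y":-0.002,"z":0.023,"ax":0,"ay":0,"az":0},{"x":-0.003,"y":-0.002,"z":0.025,"ax":0,"ay":0,"az":0},{"x":-0.003,"y":-0.002,"z":0.027,"ax":0,"ay":0,"az":0},{"x":-0.003,"y":-0.002,"z":0.027,"ax":0,"ay":0,"az":0},{"x":-0.003,"y":-0.002,"z":0.027,"ax":0,"ay":0,"az":0}]'
```

```text
t: 13.25
eef_pos: [0.59, 0.032, 0.0401]
tool_rot: [0.001, 0.749, 0.662, -0.0]
contact_force: [-5.8, -2.3, 18.2]
gripper_width: -0.003
grasp_force: 9.1
```

```bash
python3 -m jog '[{"x":0,"y":0,"z":-0.003,"ax":0,"ay":0,"az":0},{"x":0,"y":0,"z":-0.01,"ax":0,"ay":0,"az":0},{"x":0,"y":0,"z":-0.04,"ax":0,"ay":0,"az":0},{"x":0,"y":0,"z":-0.08,"ax":0,"ay":0,"az":0},{"x":0.03,"y":0,"z":-0.12,"ax":0,"ay":0,"az":0},{"x":0.07,"y":0,"z":-0.16,"ax":0,"ay":0,"az":0},{"x":0.1,"y":0,"z":-0.16,"ax":0,"ay":0,"az":0},{"x":0.1,"y":0,"z":-0.16,"ax":0,"ay":0,"az":0},{"x":0.1,"y":0,"z":-0.16,"ax":0,"ay":0,"az":0}]'
python3 - <<'E'
from h import *
P,im=save('scene','pics/s4.png')
cv2.imwrite('pics/c5.png',cv2.resize(im[240:360,170:370,::-1],None,fx=4,fy=4,interpolation=cv2.INTER_CUBIC))
E
```

```text
t: 14.15
eef_pos: [0.6019, 0.1323, 0.1984]
tool_rot: [-0.0, 0.748, 0.663, 0.0]
contact_force: [0.2, -0.8, -0.1]
gripper_width: -0.003
grasp_force: 0.0
```

View pics/c5.png

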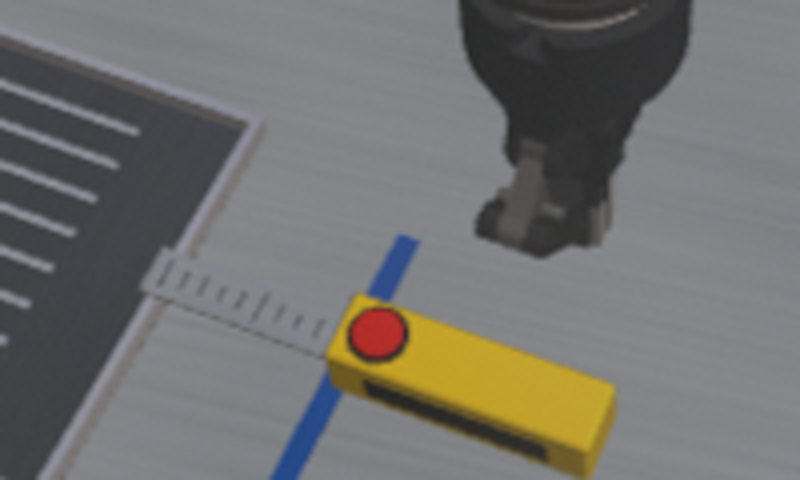

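The button at (378,333) is clearly down. The case hasn't moved, its front is on the strip, and the hook is still over the rim.

```bash
python3 -c "
from station import *
print(hand_in())"
```

```text
the job is handed in; nothing more can be done
None
```

The job is handed in at about 14 s of the 51 s: the ruler is hooked over the rim, its front edge measured within about 1 mm of the strip's middle, and the lock button is down.

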